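Find the high spot of a bent mill shaft

ROBOT

A 6-joint arm with a two-finger parallel gripper is mounted at the origin on the work surface. World frame = base frame: x ahead of the robot, y to its left, z up, the work surface at z = 0. Lengths are in m, angles in rad, forces in N, time in s.
With the tool pointing down it reaches from about 0.325 to 1 m from the base axis. Payload 5.1 kg.
Tool frame: the origin (TCP) lies on the centre line of the jaws, within the pads' length; the fingertips stand 8 mm ahead of it and the grasp point (between the pads) lies 11 mm behind it; z points along the fingers, y is the direction in which the jaws open and shut (so a half turn about z gives the same grasp; the last joint's range is limited). The gripper opens to 85 mm and grips with 20 to 120 N. Pads are 22 mm wide; open, the fingers measure 114 mm over their backs; the gripper's body (76 mm by 85 mm) begins 54 mm behind the grasp point. The pads swing forward as they close: fully open they stand 13 mm farther back than shut.
Start: joints at [1.175, 0.124, 1.65, -0, 1.367, -0.083], TCP at [0.2, 0.618, 0.239] pointing down, gripper open.
Joint ranges: [-2.61, 2.61], [-1.02, 2.33], [0.03, 2.71], [-1.35, 4.49], [0.32, 2.68], [-2.91, 2.91]. Speed limits (rad/s): [2.57, 2.57, 3.14, 3.14, 3.14, 3.14].

INTERFACE

Orientations are given as a unit quaternion [x, y, z, w].
In Python, from bench import * gives the robot as it stands. The module is installed in compiled form; this text tells all that it offers.
- The arm moves only by the shell command python3 -m creep 'ROWS' [FORCE]. ROWS is JSON, a list of rows, each a list of 3 entries, a list of its own where there are three numbers: the shift along the tool's x, y, z in mm, then the turn about the tool's z in degrees, then the closure in counts, from 0 (fully open) to 255 (shut). In form: [[[tx, ty, tz], turn, gripper], ...]. A call has 1 to 20 rows; each row shifts and turns the pose as measured when the row begins, along the tool's axes as they then stand; what a row does not reach is not made up. A row lasts 1/10 s, in which the tool goes at most 50 mm and 8.59 degrees, less where a joint would pass 70% of its speed; a pose out of reach is approached as far as the arm can. A call with a gripper value outside its range is refused whole. The fingers move at their own pace and stop on an object; FORCE is the grip in N (left out, the last holds). Time passes only in rows, so rows that do not move let the fingers close. It gives the time, the measured TCP pose, the force and the opening at its end, in the units of the state.
- sense(): the state, without advancing time (a new reading comes with each control period).
- capture(name): name is "scene" or "top"; returns a dict with "image" (420x560x3 uint8, red, green, blue), "camera_matrix" (3x3 intrinsics, pixels), "R" (3x3) and "t" (3): a world point X has camera coordinates R X + t. Camera axes: x right, y down, z forward; pixel columns grow to the right and rows downward; lengths in m; the calibration is good to about 2 mm. A picture is of the moment at which its call begins. There is no depth.
- close_job(): hands the job in, once; it reports no verdict.
The state is a dict: "time_s": time; "joint_positions": joint angles; "joint_velocities": joint speeds; "joint_efforts": joint torques, N m; "tcp_pos": TCP position; "eef_rot": TCP orientation; "contact_force": force on the tool from outside, world axes, zero at the start; "moment": the same for the moment, N m; "opening": finger opening in m.
Only numpy, scipy, OpenCV 4.12 (cv2) and the standard library are available. Lean on these libraries where they do the work, as an engineer would, in place of code of your own. Each camera call takes 0.05 s, during which the arm holds its last target. There are 200 camera calls.

TASK

Gently lower the dial indicator onto the bright steel band of the bent shaft until its needle points at the red mark (plunger pushed in about 7 mm), and let go of it. Then crank the shaft through at least one full turn in its V-blocks while watching the needle, without lifting it out of the V-blocks or driving the plunger to the end of its travel, and leave the shaft still with its highest spot under the plunger and the crank released. Leave the other things on the bench where they are.

Things in the scene. Friction and masses are not known exactly. Their poses are not given: they have to be found in the camera images.
- stand: Steel inspection stand fixed to the bench: base plate 175 x 150 x 12 mm, two steel V-blocks, a round column 255 mm tall. Origin on the bench at the middle of the two V-blocks, straight below the plunger; z up, y along the shaft (the crank is at the -y end), the column stands 88 mm to -x, the dial faces +x and up.
- indicator_grip (a point): Centre of the upright black knob (20 mm diameter, 36 mm tall, free below its top for 30 mm) on top of the blue indicator carriage. Grasp it from above and move it straight down or up; it stands 38 mm to -x of the plunger. The carriage takes about 10 N to slide and stays at the height where it is left.
- carriage (a joint): Downward travel of the indicator carriage on the column, m: 0 at the top, 0.060 at the bottom. Below the start height the plunger first meets the band after some 15 to 40 mm; at the bottom of the travel the plunger would be driven to its end.
- plunger_tip (a point): Lowest point of the indicator's plunger (steel ball tip, 9 mm), which hangs below the dial over the band. The dial is 84 mm wide with a white face, in front of the plunger and leaning back 40 degrees.
- plunger (a joint): How far the plunger is pushed up into the indicator, m: 0 hanging free, 0.018 at the end of its travel (never beyond 0.0165). Spring 0.12 N per mm plus 0.5 N. The black dial needle shows it: pointing to the top of the dial at 0, turning 0.3 rad clockwise (seen from the front of the dial) for each mm, black tick marks each 2 mm, a red mark at 7 mm. It grows when a higher part of the band is under it.
- crank_grip (a point): Centre of the part to grip of the turned wooden crank handle (18 mm diameter, 70 mm long, level, along the stand's y; it spins freely on its pin). Grip it from above with the fingers closing across it; it goes round a circle of 35 mm radius about the shaft axis. This point is 46 mm outside the face of the green crank arm and 29 mm from the handle's outer end; nothing is in the circle's way here.
- crank (a joint): Angle of the crank, rad: 0 with the handle straight above the shaft axis; it grows as the handle goes from the top towards the stand's +x. It turns without end and stays where it is left (friction about 0.1 N m).
- shaft_axis (a point): Point on the shaft's axis in the plane of the crank grip: the centre of the handle's circle, 95 mm above the bench. Shaft 24 mm diameter, lying along the stand's y in the V-blocks, held down by its weight and two sprung straps (about 19 N lift it). Its middle carries a bright steel band 44 mm in diameter and 34 mm wide, bent out of true: the band runs 3 mm off the axis, in a direction that nobody has measured, so the plunger rises and falls 6 mm in a turn.
- jar: Bystander: amber jar with a yellow cap, 60 mm diameter, 75 mm tall.
- brush: Bystander: flat brush lying on the bench.
- hammer: Bystander: hammer lying on the bench.
- screwdriver: Bystander: screwdriver lying on the bench.
- tin: Bystander: flat green tin, 90 x 130 x 35 mm.
- doming_block: Bystander: steel doming block, a 55 mm cube with round hollows.
- oiler: Bystander: small clear oil bottle with red cap, 36 mm diameter, 75 mm tall, next to the stand.
- collet: Bystander: small brass collet standing next to the stand, 28 mm diameter, 40 mm tall.

How it is judged:
By the outcome, as a careful person would: the job done as asked, in the order asked, and still so for the second after the job is handed in, with the robot touching nothing.
It also fails if it takes over 72 s, if anything falls off the work surface, if the arm or the gripper's body presses on something with over 40 N, if the wrist force passes 120 N, or if a joint passes its speed limit or range.

## Working session

There is one attempt and no reset: what is moved stays moved. The work goes in short steps, Python scripts to look and compute and a shell command to move; the robot and the scene stay as the last step left them, time stands still between calls to the robot, and variables do not carry over. Pictures are saved under pics/ and viewed, about 8 in all and at most 12, crops included, and the job is handed in when it is done.

```bash
mkdir -p pics; cat > h.py <<'E'
from bench import *
import numpy as np, cv2
def snap(cam,name=None):
    c=capture(cam)
    if name: cv2.imwrite(f'pics/{name}.png',c['image'][:,:,::-1])
    return c
def ray(c,u,v):
    d=np.linalg.inv(c['camera_matrix'])@[u,v,1]; R=c['R']
    return -R.T@c['t'], R.T@d
def onz(c,u,v,z):
    o,d=ray(c,u,v); return o+d*(z-o[2])/d[2]
def proj(c,X):
    p=c['camera_matrix']@(c['R']@np.array(X)+c['t']); return p[:2]/p[2]
def tri(c1,p1,c2,p2):
    o1,d1=ray(c1,*p1);o2,d2=ray(c2,*p2)
    s=np.linalg.lstsq(np.c_[d1,-d2],o2-o1,rcond=None)[0]
    a=o1+d1*s[0];b=o2+d2*s[1]; return (a+b)/2,np.linalg.norm(a-b)
E
python3 - <<'E'
from h import *
a=snap('scene','s0');b=snap('top','t0')
cv2.imwrite('pics/both.png',cv2.resize(np.vstack([a['image'],b['image']])[:,:,::-1],None,fx=.714,fy=.714))
for c in(a,b): print(c['camera_matrix'].round(0).tolist(),(-c['R'].T@c['t']).round(3),c['R'].round(2).tolist())
print(sense())
E
```

```text
[[503.0, 0.0, 274.0], [0.0, 503.0, 214.0], [0.0, 0.0, 1.0]] [1.388 0.523 1.168] [[-0.55, 0.83, 0.02], [0.58, 0.4, -0.71], [-0.6, -0.38, -0.71]]
[[525.0, 0.0, 278.0], [0.0, 525.0, 216.0], [0.0, 0.0, 1.0]] [0.432 0.005 1.761] [[0.02, -1.0, 0.01], [-1.0, -0.02, -0.09], [0.09, -0.01, -1.0]]
{'time_s': 0.1, 'joint_positions': array([ 1.17542365e+00,  1.24475262e-01,  1.65155458e+00,  1.15866906e-05,
        1.36753798e+00, -8.25908669e-02]), 'joint_velocities': array([-0.00042105, -0.00265244, -0.0028221 , -0.00140859,  0.00029148,
       -0.00139652]), 'joint_efforts': array([ 3.51579256e-04, -4.24932790e+01, -3.66651535e+01, -6.94649884e-05,
        3.96226009e-03,  2.95551240e-05]), 'tcp_pos': array([0.19981473, 0.61794458, 0.23814292]), 'eef_rot': array([ 1.55755266e-01,  9.87795182e-01, -9.58172032e-04, -2.39285763e-04]), 'contact_force': array([0.22734727, 0.30907057, 0.56368911]), 'moment': array([-0.00385567,  0.0335025 , -0.02171773]), 'opening': 0.08536332780323633}
```

View pics/s0.png

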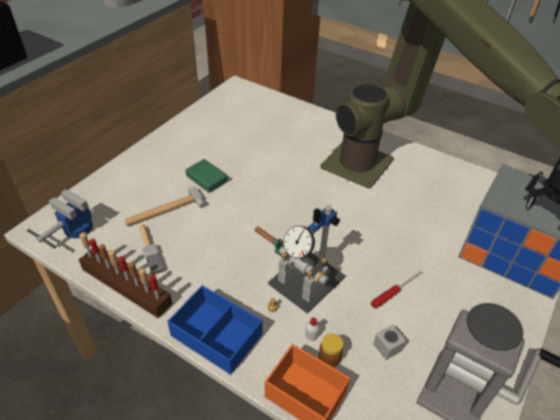

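View pics/t0.png

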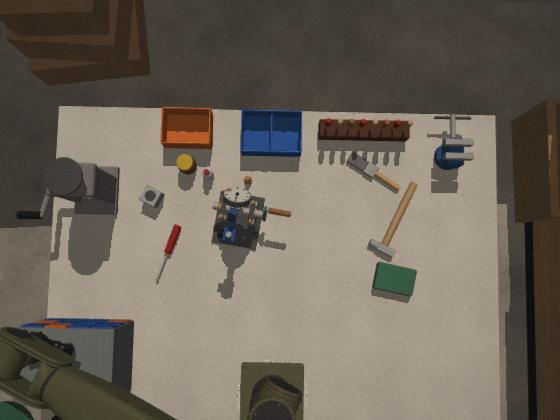

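Stand sits at about top px (240,213), dial toward +x of the world, and the wooden crank handle is at about (280,212), i.e. world −y. Now a zoom of both views.

```bash
python3 - <<'E'
import cv2,numpy as np
a=cv2.imread('pics/s0.png')[195:315,240:360];b=cv2.imread('pics/t0.png')[165:285,190:310]
f=lambda i:cv2.resize(i,(600,600),interpolation=cv2.INTER_CUBIC)
a,b=[cv2.resize(i,(400,400),interpolation=cv2.INTER_CUBIC) for i in(a,b)]
cv2.imwrite('pics/z0.png',cv2.resize(np.hstack([a,b]),(800,400)))
E
```

```text
(no output)
```

View pics/z0.png

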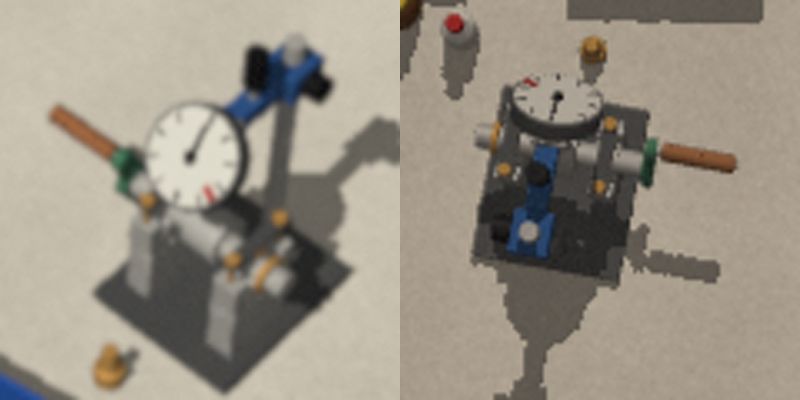

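The scene zoom shows dial centre (297,242), needle at the zero, red mark lower right (302,253); black knob (317,211) in scene and (231,217) in top; handle from (256,228) to (274,242) in scene, (269,211) to (290,214) in top.

```bash
python3 - <<'E'
from h import *
a=snap('scene');b=snap('top')
S=lambda x,y:(240+x/3.3333,195+y/3.3333)
T=lambda x,y:(190+(x-400)/3.3333,165+y/3.3333)
for n,s,t in [('knobtop',(257,52),(538,172)),('col',(293,42),(529,232)),('hout',(57,114),(734,163)),('hin',(115,154),(664,154)),('dial',(190,157),(558,97)),('red',(208,193),(530,82))]:
    p,e=tri(a,S(*s),b,T(*t)); print(n,p.round(4),round(e,4))
# base plate corners z=.012
for n,c,q in [('sc',a,[S(95,293),S(225,392),S(352,268)]),('tp',b,[T(475,262),T(618,282),T(648,110)])]:
    for k in q: print(n,onz(c,*k,.012).round(4))
E
```

```text
knobtop [0.5575 0.1271 0.2751] 0.0013
col [0.508  0.1346 0.2502] 0.0006
hout [ 0.5818 -0.0433  0.1254] 0.0035
hin [0.5896 0.0221 0.1225] 0.0022
dial [0.63   0.1158 0.215 ] 0.0007
red [0.6446 0.1418 0.204 ] 0.0002
sc [0.6482 0.0444 0.012 ]
sc [0.6719 0.1883 0.012 ]
sc [0.4989 0.2145 0.012 ]
tp [0.4888 0.2084 0.012 ]
tp [0.4717 0.0654 0.012 ]
tp [0.6449 0.0392 0.012 ]
```

```bash
cat >> h.py <<'E'
yaw=np.radians(-8.0); X=np.array([np.cos(yaw),np.sin(yaw),0]);Y=np.array([-np.sin(yaw),np.cos(yaw),0]);Z=np.array([0,0,1.])
def err(target,pos=None):
    s=sense(); q=s['eef_rot']
    from scipy.spatial.transform import Rotation as Ro
    R=Ro.from_quat(q).as_matrix()
    print('t',round(s['time_s'],2),'tcp',s['tcp_pos'].round(4),'jawang',np.degrees(np.arctan2(R[1,1],R[0,1])).round(1),'go(mm, tool)',(R.T@(np.array(target)-s['tcp_pos'])*1000).round(1),'F',s['contact_force'].round(1),'op',round(s['opening'],4))
def needle(c,C):
    u=-np.sin(np.radians(40))*X+np.cos(np.radians(40))*Z
    g=c['image'].astype(np.float32).mean(2)
    g=cv2.resize(g,None,fx=4,fy=4,interpolation=cv2.INTER_CUBIC)
    th=np.radians(np.arange(0,360,2)); r=np.arange(.010,.026,.001)
    P=np.array([[proj(c,C+k*(np.cos(t)*u+np.sin(t)*Y)) for k in r] for t in th])
    m=(P*4+1.5).astype(np.float32)
    v=cv2.remap(g,m[...,0],m[...,1],cv2.INTER_LINEAR).mean(1)
    d=np.clip(np.median(v)-v,0,None); i=d.argmax()
    w=(np.arange(-12,13)+i)%180; wt=np.clip(d[w]-.25*d[i],0,None)
    a=th[i]+np.radians(2*(np.arange(-12,13)*wt).sum()/wt.sum())
    return a,d[i]
def dialc(c,guess):
    p=proj(c,guess).astype(int); h=26
    im=c['image'].astype(int); m=((im.min(2)>165)&(im.max(2)-im.min(2)<45)).astype(np.uint8)
    w=np.zeros_like(m); w[p[1]-h:p[1]+h,p[0]-h:p[0]+h]=1; m*=w
    cs,_=cv2.findContours(m,cv2.RETR_EXTERNAL,cv2.CHAIN_APPROX_NONE)
    k=max(cs,key=cv2.contourArea); e=cv2.fitEllipse(cv2.convexHull(k))
    return e
def read(drop=0,name=None,verbose=True):
    C0=np.array([.630,.1158,.215])-[0,0,drop]
    a=snap('scene',name and name+'s');b=snap('top',name and name+'t')
    out=[]
    try:
        ea,eb=dialc(a,C0),dialc(b,C0)
        C,e=tri(a,ea[0],b,eb[0]); out=[C.round(4),round(e,4),np.round(ea[1],1),np.round(eb[1],1)]
        if np.linalg.norm(C-C0)>.012: C=C0
    except Exception as ex: print(ex);C=C0
    ra,rb=needle(a,C),needle(b,C)
    mm=[(r[0]+.3)%(2*np.pi)-.3 for r in(ra,rb)]
    mm=[m/.3 for m in mm]
    print('t',round(sense()['time_s'],2),'needle mm scene,top',np.round(mm,2),'contrast',round(ra[1]),round(rb[1]),*(out if verbose else []))
    return mm
E
python3 -m creep '[[[0,0,-45],-5,0],[[0,0,-40],-5,0],[[-32,-34,0],0,0],[[-32,-34,0],0,0],[[-32,-34,0],0,0],[[-32,-34,0],0,0],[[-32,-34,0],0,0],[[-32,-34,0],0,0],[[-32,-34,0],0,0],[[-32,-34,0],0,0],[[-32,-34,0],0,0],[[-32,-34,0],0,0],[[-32,-34,0],0,0]]'
python3 -c "
from h import *
read(); err([.5575,.1275,.30])"
```

```text
time_s: 1.5
tcp_pos: [0.5075, 0.19, 0.3252]
eef_rot: [0.059, 0.998, -0.002, 0.0]
contact_force: [-0.2, 0.3, 0.5]
opening: 0.0856
max() iterable argument is empty
t 1.6 needle mm scene,top [-0.24  0.35] contrast 80 95
t 1.6 tcp [0.509  0.1875 0.3247] jawang 82.8 go(mm, tool) [-55.6 -53.3  25.1] F [-0.5  1.3 -0.7] op 0.0855
```

```bash

python3 -m creep '[[[-28,-26,0],0.8,60],[[-27,-26,0],0,100],[[0,0,0],0,100],[[0,0,0],0,100]]'
python3 -c "
from h import *
err([.5575,.1275,.258])
a=snap('scene','s1');b=snap('top','t1')
for c in (a,b):
  for nm,P in (('kn',[.5575,.1275,.257]),('dial',[.63,.1158,.215])):
    print(nm,proj(c,P).round(0), c['image'][int(proj(c,P)[1])+5,int(proj(c,P)[0])-8:int(proj(c,P)[0])+9:4].tolist())
f=lambda i:cv2.resize(i[:,:,::-1],(400,400),interpolation=cv2.INTER_CUBIC)
cv2.imwrite('pics/z1.png',np.hstack([f(a['image'][180:300,250:370]),f(b['image'][165:285,190:310])]))"
```

```text
time_s: 2.0
tcp_pos: [0.5573, 0.1273, 0.324]
eef_rot: [0.071, 0.997, -0.002, -0.001]
contact_force: [-0.2, -0.6, 0.4]
opening: 0.0519
t 2.0 tcp [0.5573 0.1273 0.324 ] jawang 81.9 go(mm, tool) [-0.2  0.5 66. ] F [-0.2 -0.6  0.4] op 0.0519
kn [316. 216.] [[209, 200, 183], [163, 156, 143], [23, 20, 21], [20, 32, 54], [26, 48, 79]]
dial [297. 242.] [[223, 220, 203], [230, 227, 215], [230, 227, 216], [230, 227, 216], [231, 228, 217]]
kn [232. 217.] [[40, 39, 34], [31, 28, 24], [23, 20, 23], [42, 45, 52], [84, 80, 57]]
dial [237. 194.] [[89, 85, 59], [87, 83, 59], [87, 84, 59], [87, 82, 58], [104, 98, 92]]
```

View pics/z1.png

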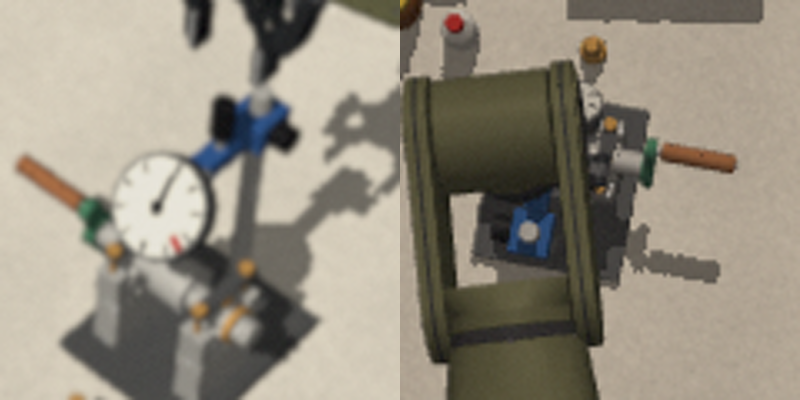

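Top view is blocked by the arm; in the scene view the fingers straddle the knob (317,215) from above and the dial is clear. Descend and grip.

```bash

python3 -m creep '[[[0,0,30],0,100],[[0,0,25],0,100],[[0,0,11],0,100],[[0,0,0],0,150],[[0,0,0],0,220],[[0,0,0],0,220],[[0,0,0],0,220],[[0,0,0],0,220]]' 50
python3 -c "
from h import *
err([.5575,.1275,.258])
read()"
```

```text
time_s: 2.9
tcp_pos: [0.5545, 0.1274, 0.2597]
eef_rot: [0.067, 0.998, -0.009, 0.001]
contact_force: [1.5, -2.0, -4.9]
opening: 0.0185
t 2.9 tcp [0.5545 0.1274 0.2597] jawang 82.4 go(mm, tool) [-3.   0.6  1.7] F [ 1.5 -2.  -4.9] op 0.0185
max() iterable argument is empty
t 3.0 needle mm scene,top [-0.24 10.11] contrast 81 14
```

```bash
cat >> h.py <<'E'
def ang(c,v,th):
    d=np.clip(v,0,None); i=d.argmax(); k=np.arange(-12,13); wt=np.clip(d[(k+i)%180]-.25*d[i],0,None)
    return th[i]+np.radians(2*(k*wt).sum()/wt.sum()), d[i]
def rd(drop,cams=('scene',),name=None):
    C=np.array([.630,.1158,.215])-[0,0,drop]; u=-np.sin(np.radians(40))*X+np.cos(np.radians(40))*Z
    th=np.radians(np.arange(0,360,2)); out=[]
    for cam in cams:
        c=snap(cam,name); im=cv2.resize(c['image'].astype(np.float32),None,fx=4,fy=4,interpolation=cv2.INTER_CUBIC)
        # centre: white face, mask by flood of bright pixels about predicted centre
        p=proj(c,C); s=im
        def prof(ch,r0,r1):
            P=np.array([[proj(c,C+k*(np.cos(t)*u+np.sin(t)*Y)) for k in np.arange(r0,r1,.001)] for t in th]); m=(P*4+1.5).astype(np.float32)
            return cv2.remap(ch,m[...,0],m[...,1],cv2.INTER_LINEAR).mean(1)
        v=prof(im.mean(2),.008,.024); n=ang(c,np.median(v)-v,th)
        r=prof(np.ascontiguousarray(im[...,0]-im[...,1]),.026,.036); r=ang(c,r-np.median(r),th)
        f=lambda a:((a+.6)%(2*np.pi)-.6)/.3
        print(cam,'t',round(sense()['time_s'],2),'needle mm',round(f(n[0]),2),'(c%d)'%n[1],'red mm',round(f(r[0]),2),'(c%d)'%r[1])
        out.append(f(n[0]))
    return out
E
python3 -m creep '[[[0,0,4],0,220],[[0,0,4],0,220],[[0,0,4],0,220],[[0,0,0],0,220]]' 60
python3 -c "
from h import *
err([.5575,.1275,.258])
rd(.2597-sense()['tcp_pos'][2])"
```

```text
time_s: 3.4
tcp_pos: [0.5545, 0.1274, 0.2555]
eef_rot: [0.066, 0.998, -0.009, 0.002]
contact_force: [2.5, -2.7, -13.2]
opening: 0.0181
t 3.4 tcp [0.5545 0.1274 0.2555] jawang 82.4 go(mm, tool) [-3.   0.4 -2.4] F [  2.5  -2.7 -13.2] op 0.0181
scene t 3.45 needle mm -0.24 (c82) red mm 6.99 (c79)
```

```bash

python3 -m creep '[[[0,0,6],0,220],[[0,0,6],0,220],[[0,0,6],0,220]]' 60
python3 -c "
from h import *
err([.5575,.1275,.258])
rd(.2597-sense()['tcp_pos'][2])"
```

```text
time_s: 3.75
tcp_pos: [0.5546, 0.1274, 0.2445]
eef_rot: [0.066, 0.998, -0.009, 0.003]
contact_force: [-5.9, -2.8, 6.9]
opening: 0.0183
t 3.75 tcp [0.5546 0.1274 0.2445] jawang 82.4 go(mm, tool) [ -3.    0.3 -13.5] F [-5.9 -2.8  6.9] op 0.0183
scene t 3.8 needle mm -0.28 (c81) red mm 7.01 (c81)
```

```bash

python3 -m creep '[[[0,0,4],0,220],[[0,0,4],0,220],[[0,0,0],0,220]]'
python3 -c "
from h import *
err([.5575,.1275,.258])
rd(.2597-sense()['tcp_pos'][2])"
python3 -m creep '[[[0,0,4],0,220],[[0,0,4],0,220],[[0,0,0],0,220]]'
python3 -c "
from h import *
err([.5575,.1275,.258])
rd(.2597-sense()['tcp_pos'][2])"
```

```text
time_s: 4.1
tcp_pos: [0.5545, 0.1274, 0.2405]
eef_rot: [0.066, 0.998, -0.009, 0.004]
contact_force: [1.8, -1.5, -9.8]
opening: 0.0183
t 4.1 tcp [0.5545 0.1274 0.2405] jawang 82.4 go(mm, tool) [ -3.1   0.2 -17.5] F [ 1.8 -1.5 -9.8] op 0.0183
scene t 4.15 needle mm -0.31 (c81) red mm 6.99 (c79)
time_s: 4.45
tcp_pos: [0.5545, 0.1274, 0.236]
eef_rot: [0.066, 0.998, -0.009, 0.004]
contact_force: [0.9, -3.1, -7.9]
opening: 0.0182
t 4.45 tcp [0.5545 0.1274 0.236 ] jawang 82.4 go(mm, tool) [ -3.1   0.1 -22. ] F [ 0.9 -3.1 -7.9] op 0.0182
scene t 4.5 needle mm 1.38 (c77) red mm 6.96 (c76)
```

```bash

python3 -m creep '[[[0,0,4],0,220],[[0,0,4],0,220],[[0,0,0],0,220]]'
python3 -c "
from h import *
err([.5575,.1275,.258])
rd(.2597-sense()['tcp_pos'][2],name='n1')
i=cv2.imread('pics/n1.png')[210:290,260:340]; cv2.imwrite('pics/n1z.png',cv2.resize(i,(480,480),interpolation=cv2.INTER_CUBIC))"
```

```text
time_s: 4.8
tcp_pos: [0.5545, 0.1274, 0.2315]
eef_rot: [0.066, 0.998, -0.009, 0.004]
contact_force: [-0.2, -2.5, -6.7]
opening: 0.0182
t 4.8 tcp [0.5545 0.1274 0.2315] jawang 82.4 go(mm, tool) [ -3.2   0.  -26.5] F [-0.2 -2.5 -6.7] op 0.0182
scene t 4.85 needle mm 6.15 (c77) red mm 7.0 (c82)
```

View pics/n1z.png

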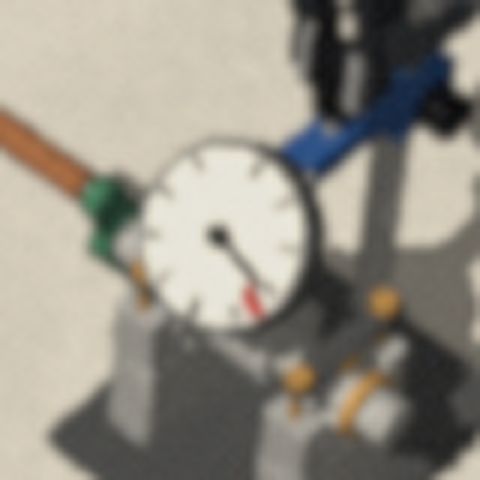

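The needle hub (296,249 in the full picture) points just short of the red mark (302,260): about 0.8 mm more.

```bash

python3 -m creep '[[[0,0,2.5],0,220],[[0,0,0],0,220]]'
python3 -c "
from h import *
err([.5575,.1275,.258])
rd(.2597-sense()['tcp_pos'][2])"
```

```text
time_s: 5.05
tcp_pos: [0.5545, 0.1274, 0.2304]
eef_rot: [0.066, 0.998, -0.009, 0.003]
contact_force: [0.0, -2.2, -5.0]
opening: 0.0181
t 5.05 tcp [0.5545 0.1274 0.2304] jawang 82.4 go(mm, tool) [ -3.2  -0.  -27.6] F [ 0.  -2.2 -5. ] op 0.0181
scene t 5.1 needle mm 7.34 (c79) red mm 6.99 (c76)
```

```bash

python3 -m creep '[[[0,0,0],0,180],[[0,0,0],0,110],[[0,0,0],0,100],[[0,0,0],0,100]]'
python3 -c "
from h import *
err([.5575,.1275,.258])
rd(.2597-.2304,name='n2')
i=cv2.imread('pics/n2.png')[220:280,265:325]; cv2.imwrite('pics/n2z.png',cv2.resize(i,(480,480),interpolation=cv2.INTER_CUBIC))"
```

```text
time_s: 5.5
tcp_pos: [0.5563, 0.1285, 0.2312]
eef_rot: [0.066, 0.998, -0.008, 0.006]
contact_force: [0.6, -0.1, -0.5]
opening: 0.0518
t 5.5 tcp [0.5563 0.1285 0.2312] jawang 82.5 go(mm, tool) [ -1.7  -1.3 -26.7] F [ 0.6 -0.1 -0.5] op 0.0518
scene t 5.55 needle mm 7.34 (c78) red mm 6.99 (c75)
```

View pics/n2z.png

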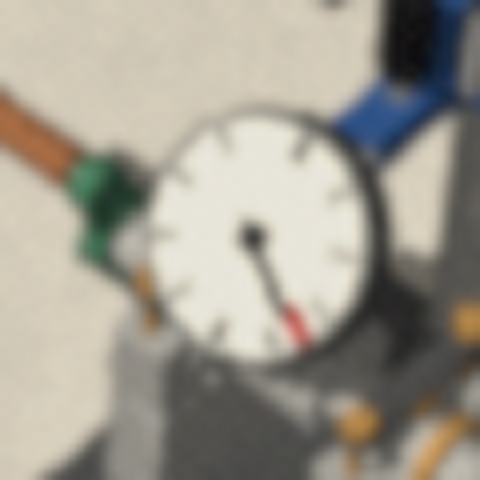

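The needle now points into the red mark (hub → tip passes straight through the red at about (302,260)); the carriage held when released. Now to the crank.

```bash

python3 -m creep '[[[0,0,-30],0,100],[[0,0,-40],0,100],[[0,0,-40],0,50],[[0,0,0],8.2,0],[[0,0,0],8.5,0],[[0,0,0],8.5,0],[[0,0,0],8.5,0],[[0,0,0],8.5,0],[[0,0,0],8.5,0],[[0,0,0],8.5,0],[[0,0,0],8.5,0],[[0,0,0],8.5,0],[[0,0,0],8.5,0],[[0,0,0],8.5,0]]'
python3 -c "
from h import *
print(sense()['joint_positions'].round(2)); err([.5858,-.0146,.25]); rd(.0293)"
```

```text
time_s: 6.95
tcp_pos: [0.5565, 0.1316, 0.3485]
eef_rot: [0.777, 0.629, 0.002, 0.011]
contact_force: [-0.6, -0.4, -0.3]
opening: 0.0852
[ 0.15 -0.1   1.7  -0.02  1.53  0.36]
t 6.95 tcp [0.5565 0.1316 0.3485] jawang -12.0 go(mm, tool) [-135.8   56.9  101.2] F [-0.6 -0.4 -0.3] op 0.0852
scene t 7.0 needle mm 7.34 (c78) red mm 6.99 (c75)
```

```bash

python3 -m creep '[[[0,0,0],-4,0],[[-36,12,0],0,0],[[-36,12,25],0,0],[[-36,12,35],0,0],[[-32,12,40],0,0],[[0,0,0],0,0]]'
python3 - <<'E'
from h import *
err([.5858,-.0146,.25])
b=snap('top','t2');a=snap('scene','s2')
i=b['image'][165:285,190:310];j=a['image'][180:300,230:350]
cv2.imwrite('pics/z2.png',cv2.resize(np.hstack([j,i])[:,:,::-1],(800,400),interpolation=cv2.INTER_CUBIC))
E
```

```text
time_s: 7.6
tcp_pos: [0.5901, -0.0165, 0.2533]
eef_rot: [0.748, 0.664, 0.006, 0.014]
contact_force: [-0.5, 0.3, -1.0]
opening: 0.0853
t 7.6 tcp [ 0.5901 -0.0165  0.2533] jawang -6.8 go(mm, tool) [ 1.4 -4.6  3.2] F [-0.5  0.3 -1. ] op 0.0853
```

View pics/z2.png

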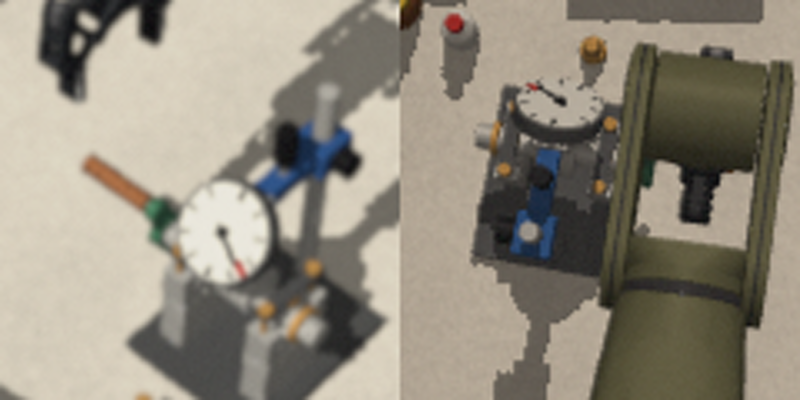

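Handle end at scene px ~(257,229), handle unmoved; open gripper is above it. Dial visible in both views, needle on red in both. Descend and grip.

```bash

python3 -m creep '[[[1,-4.6,40],-1.2,40],[[0,0,40],0,80],[[0,0,38],0,80],[[0,0,20],0,80],[[0,0,0],0,80],[[0,0,0],0,80]]'
python3 - <<'E'
from h import *
err([.5858,-.0146,.115]); rd(.0293,('scene','top'))
a=snap('scene','s3')
cv2.imwrite('pics/z3.png',cv2.resize(a['image'][180:300,210:330][:,:,::-1],(480,480),interpolation=cv2.INTER_CUBIC))
E
```

```text
time_s: 8.3
tcp_pos: [0.6036, -0.008, 0.1351]
eef_rot: [0.735, 0.678, 0.019, 0.027]
contact_force: [0.4, -0.1, 0.1]
opening: 0.0584
t 8.3 tcp [ 0.6036 -0.008   0.1351] jawang -4.6 go(mm, tool) [ -7.8 -18.5  19. ] F [ 0.4 -0.1  0.1] op 0.0584
scene t 8.35 needle mm 7.34 (c78) red mm 6.99 (c79)
top t 8.4 needle mm 7.78 (c99) red mm 7.05 (c49)
```

View pics/z3.png

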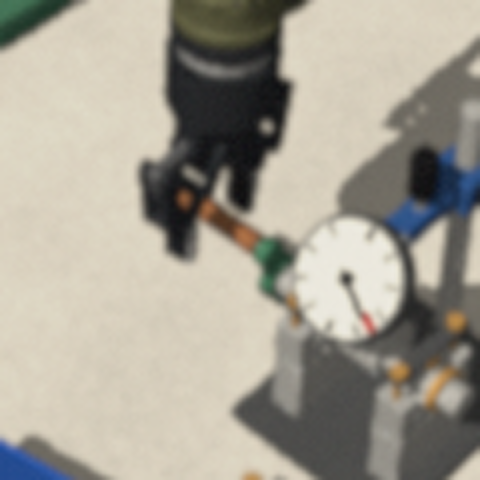

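The handle (px ~(255,228)) lies between the fingers, off-centre; the tool tilted slightly. Centre it gently, then go down and grip.

```bash

python3 -m creep '[[[-3,-8,0],0,80],[[-3,-8,0],0,80],[[0,-3,6],0,80],[[0,0,6],0,80],[[0,0,6],0,80],[[0,0,0],0,80]]'
python3 -c "
from h import *
err([.5858,-.0146,.115])"
python3 -m creep '[[[0,0,0],0,140],[[0,0,0],0,255],[[0,0,0],0,255],[[0,0,0],0,255],[[0,0,0],0,255]]' 40
python3 -c "
from h import *
err([.5858,-.0146,.115]); rd(.0293,('scene','top'))"
```

```text
time_s: 9.05
tcp_pos: [0.5856, -0.0141, 0.1191]
eef_rot: [0.735, 0.677, 0.022, 0.03]
contact_force: [-0.2, 1.0, 0.7]
opening: 0.0589
t 9.05 tcp [ 0.5856 -0.0141  0.1191] jawang -4.7 go(mm, tool) [-0.4 -0.1  4.1] F [-0.2  1.   0.7] op 0.0589
time_s: 9.55
tcp_pos: [0.5862, -0.0141, 0.1189]
eef_rot: [0.736, 0.676, 0.022, 0.03]
contact_force: [-0.2, -0.5, 0.4]
opening: 0.0169
t 9.55 tcp [ 0.5862 -0.0141  0.1189] jawang -4.8 go(mm, tool) [-0.5 -0.7  3.8] F [-0.2 -0.5  0.4] op 0.0169
scene t 9.6 needle mm 7.23 (c75) red mm 6.99 (c78)
top t 9.65 needle mm 7.73 (c95) red mm 7.04 (c49)
```

```bash
cat > log.py <<'E'
from h import *
import json,os,sys
from scipy.spatial.transform import Rotation as Ro
from scipy.optimize import least_squares
L=json.load(open('log.json')) if os.path.exists('log.json') else []
s=sense(); R=Ro.from_quat(s['eef_rot']).as_matrix(); g=s['tcp_pos']-.011*R[:,2]
n=rd(.0293,('scene','top')) 
O=np.array([.5757,-.0146,.0]); p=[float((g-O)@X),float(g[2])]
L.append(p+[n[0],n[1]]); json.dump(L,open('log.json','w'))
c=np.array([0,.095])
A=np.array(L)
if len(A)>5:
    c=least_squares(lambda q:np.r_[np.hypot(A[:,0]-q[0],A[:,1]-q[1])-.035,(q-[0,.095])*.3],c).x
d=np.array(p)-c; f=np.arctan2(d[0],d[1])
tilt=np.degrees([R[:,2]@X,R[:,2]@Y])
print('phi',np.degrees(f).round(1),'r',(1000*np.hypot(*d)).round(1),'c',c.round(4),'F',s['contact_force'].round(1),'tilt',tilt.round(1),'yoff',(1000*(g-O)@Y).round(1))
for st in (10,):
    for k in range(5):
        m=f+np.radians(st*(k+.5)); w=35*np.radians(st)*(np.cos(m)*X-np.sin(m)*Z)
        if k==0: w=w-1000*Y*((g-O)@Y)*0
        print((R.T@w).round(1).tolist(),end=' ')
print()
E
python3 log.py
python3 -m creep '[[[0,5.5,2.6],0,255],[[0,5,3.5],0,255],[[0,4.3,4.3],0,255]]' 40
python3 log.py
```

```text
scene t 9.7 needle mm 7.22 (c75) red mm 6.99 (c78)
top t 9.75 needle mm 7.73 (c96) red mm 7.04 (c47)
phi 15.4 r 36.1 c [0.    0.095] F [ 0.3  0.7 -0.5] tilt [ 4.2 -0.2] yoff 2.0
[-0.3, 5.5, 2.5] [-0.3, 5.0, 3.5] [-0.2, 4.3, 4.3] [-0.2, 3.5, 5.0] [-0.1, 2.6, 5.5] 
time_s: 10.05
tcp_pos: [0.6008, -0.0164, 0.1091]
eef_rot: [0.736, 0.676, 0.02, 0.029]
contact_force: [-4.8, -1.8, 1.1]
opening: 0.0174
scene t 10.1 needle mm 8.78 (c82) red mm 7.0 (c82)
top t 10.15 needle mm 8.74 (c104) red mm 7.11 (c56)
phi 44.2 r 34.9 c [0.    0.095] F [-4.8 -1.8  1.1] tilt [ 4.  -0.3] yoff 1.8
[-0.2, 3.7, 4.9] [-0.1, 2.7, 5.5] [-0.1, 1.8, 5.8] [-0.0, 0.7, 6.1] [0.1, -0.3, 6.1]
```

Works very well: 30° done, small forces, needle rising.

```bash

python3 -m creep '[[[-0.2,3.7,4.9],0,255],[[-0.1,2.7,5.5],0,255],[[-0.1,1.8,5.8],0,255]]'
python3 log.py
```

```text
time_s: 10.45
tcp_pos: [0.6092, -0.0177, 0.0916]
eef_rot: [0.736, 0.676, 0.019, 0.027]
contact_force: [-5.7, -0.6, 2.9]
opening: 0.017
scene t 10.5 needle mm 10.25 (c70) red mm 7.0 (c82)
top t 10.55 needle mm 9.7 (c101) red mm 7.11 (c57)
phi 77.0 r 33.8 c [0.    0.095] F [-5.7 -0.6  2.9] tilt [ 3.7 -0.3] yoff 1.7
[0.0, 0.5, 6.1] [0.1, -0.6, 6.1] [0.1, -1.7, 5.9] [0.2, -2.6, 5.5] [0.2, -3.6, 5.0]
```

```bash

python3 -m creep '[[[0,0.5,6.1],0,255],[[0.1,-0.6,6.1],0,255],[[0.1,-1.7,5.9],0,255]]' | grep force
python3 log.py
python3 -m creep '[[[0.2,-2.8,5.5],0,255],[[0.2,-3.7,4.9],0,255],[[0.2,-4.5,4.2],0,255]]'|grep force
python3 log.py
```

```text
contact_force: [-7.0, 0.4, 7.3]
scene t 10.9 needle mm 10.71 (c80) red mm 7.0 (c82)
top t 10.95 needle mm 10.07 (c114) red mm 7.11 (c56)
phi 108.8 r 33.2 c [0.    0.095] F [-7.   0.4  7.3] tilt [ 3.5 -0.3] yoff 1.7
[0.2, -2.8, 5.4] [0.2, -3.7, 4.9] [0.3, -4.5, 4.1] [0.3, -5.1, 3.3] [0.3, -5.6, 2.4] 
contact_force: [-2.4, -2.0, 5.8]
scene t 11.3 needle mm 10.44 (c78) red mm 7.0 (c82)
top t 11.35 needle mm 9.85 (c115) red mm 7.11 (c57)
phi 133.8 r 32.7 c [0.    0.095] F [-2.4 -2.   5.8] tilt [ 3.9 -0.3] yoff 1.8
[0.3, -4.9, 3.7] [0.3, -5.4, 2.8] [0.3, -5.8, 1.8] [0.3, -6.0, 0.8] [0.3, -6.1, -0.3]
```

```bash

python3 -m creep '[[[0.3,-5,3.4],0,255],[[0.3,-5.5,2.5],0,255],[[0.3,-5.9,1.5],0,255]]' | grep force
python3 log.py
python3 -m creep '[[[0.3,-6.1,0.6],0,255],[[0.3,-6.1,-0.4],0,255],[[0.3,-6,-1.3],0,255]]'|grep force
python3 log.py
```

```text
contact_force: [7.9, -2.3, -8.6]
scene t 11.7 needle mm 9.92 (c74) red mm 7.0 (c82)
top t 11.75 needle mm 9.36 (c112) red mm 7.11 (c57)
phi 154.9 r 34.1 c [-0.0016  0.0969] F [ 7.9 -2.3 -8.6] tilt [ 4.8 -0.3] yoff 1.9
[0.3, -5.9, 1.6] [0.3, -6.1, 0.6] [0.3, -6.1, -0.5] [0.3, -5.9, -1.5] [0.3, -5.5, -2.6] 
contact_force: [3.1, -1.4, -1.1]
scene t 12.1 needle mm 8.18 (c80) red mm 7.0 (c81)
top t 12.15 needle mm 8.15 (c100) red mm 7.11 (c56)
phi -171.1 r 35.1 c [-0.0016  0.0969] F [ 3.1 -1.4 -1.1] tilt [ 4.8 -0.2] yoff 2.3
[0.3, -5.8, -2.0] [0.3, -5.4, -2.9] [0.2, -4.8, -3.8] [0.2, -4.0, -4.6] [0.2, -3.2, -5.2]
```

```bash

python3 -m creep '[[[0.3,-5.8,-2],0,255],[[0.3,-5.4,-2.9],0,255],[[0.2,-4.8,-3.8],0,255]]' | grep force
python3 log.py
python3 -m creep '[[[0.2,-4.0,-4.6],0,255],[[0.1,-3.2,-5.2],0,255],[[0,-2.2,-5.7],0,255]]'|grep force
python3 log.py
```

```text
contact_force: [3.8, -0.6, -2.1]
scene t 12.5 needle mm 6.36 (c83) red mm 6.99 (c82)
top t 12.55 needle mm 6.92 (c95) red mm 7.11 (c51)
phi -138.6 r 35.3 c [-0.0017  0.0968] F [ 3.8 -0.6 -2.1] tilt [ 4.7 -0.1] yoff 2.6
[0.2, -3.8, -4.8] [0.1, -2.9, -5.4] [0.1, -2.0, -5.8] [0.0, -0.9, -6.0] [-0.0, 0.1, -6.1] 
contact_force: [4.9, -0.3, -2.8]
scene t 12.9 needle mm 4.98 (c76) red mm 7.0 (c80)
top t 12.95 needle mm 6.0 (c82) red mm 7.11 (c56)
phi -106.7 r 35.5 c [-0.0018  0.0968] F [ 4.9 -0.3 -2.8] tilt [ 4.8 -0.1] yoff 2.8
[0.0, -0.7, -6.1] [-0.0, 0.3, -6.1] [-0.1, 1.4, -5.9] [-0.1, 2.4, -5.6] [-0.2, 3.3, -5.1]
```

```bash

python3 -m creep '[[[0,-1.1,-6],0,255],[[0,0,-6.1],0,255],[[0,1,-6],0,255]]' | grep force
python3 log.py
```

```text
contact_force: [6.8, -0.9, -5.2]
scene t 13.3 needle mm 4.37 (c68) red mm 7.0 (c81)
top t 13.35 needle mm 5.49 (c78) red mm 7.11 (c56)
phi -76.3 r 35.8 c [-0.002   0.0969] F [ 6.8 -0.9 -5.2] tilt [ 5.  -0.1] yoff 2.9
[-0.1, 2.5, -5.6] [-0.2, 3.4, -5.1] [-0.2, 4.2, -4.4] [-0.3, 4.9, -3.6] [-0.3, 5.5, -2.7]
```

```bash

python3 -m creep '[[[-0.1,2.4,-5.6],0,255],[[-0.2,3.3,-5.1],0,255],[[-0.2,4.1,-4.5],0,255]]' | grep force
python3 log.py
python3 -m creep '[[[-0.3,4.9,-3.6],0,255],[[-0.3,5.4,-2.8],0,255],[[-0.3,5.8,-1.8],0,255]]'|grep force
python3 log.py
```

```text
contact_force: [3.5, -0.3, -7.0]
scene t 13.7 needle mm 4.43 (c70) red mm 7.0 (c80)
top t 13.75 needle mm 5.82 (c81) red mm 7.12 (c56)
phi -51.9 r 35.5 c [-0.0021  0.0969] F [ 3.5 -0.3 -7. ] tilt [ 4.8 -0.1] yoff 2.8
[-0.3, 4.5, -4.1] [-0.3, 5.2, -3.2] [-0.3, 5.7, -2.3] [-0.3, 6.0, -1.3] [-0.3, 6.1, -0.2] 
contact_force: [-7.0, -0.0, 5.1]
scene t 14.1 needle mm 4.91 (c74) red mm 7.0 (c81)
top t 14.15 needle mm 6.03 (c86) red mm 7.11 (c57)
phi -29.4 r 34.4 c [-0.002   0.0968] F [-7.  -0.   5.1] tilt [ 3.9 -0.2] yoff 2.5
[-0.3, 5.7, -2.1] [-0.3, 6.0, -1.1] [-0.3, 6.1, -0.0] [-0.3, 6.0, 1.0] [-0.3, 5.7, 2.0]
```

```bash

python3 -m creep '[[[-0.3,5.7,-2.1],0,255],[[-0.3,6,-1.1],0,255],[[-0.3,6.1,0],0,255]]' | grep force
python3 log.py
python3 -m creep '[[[-0.3,6,1],0,255],[[-0.3,5.7,2],0,255],[[-0.3,5.2,3],0,255]]'|grep force
python3 log.py
```

```text
contact_force: [-4.4, -0.2, -0.8]
scene t 14.5 needle mm 6.2 (c79) red mm 6.99 (c83)
top t 14.55 needle mm 6.92 (c95) red mm 7.11 (c51)
phi 0.1 r 35.1 c [-0.002   0.0968] F [-4.4 -0.2 -0.8] tilt [ 3.6 -0.2] yoff 2.2
[-0.3, 6.0, 0.9] [-0.3, 5.8, 2.0] [-0.3, 5.4, 2.9] [-0.2, 4.8, 3.8] [-0.2, 4.0, 4.6] 
contact_force: [-5.8, -0.5, -1.6]
scene t 14.9 needle mm 7.87 (c78) red mm 7.01 (c82)
top t 14.95 needle mm 8.17 (c96) red mm 7.11 (c56)
phi 31.5 r 35.3 c [-0.002   0.0969] F [-5.8 -0.5 -1.6] tilt [ 3.6 -0.3] yoff 1.9
[-0.2, 4.7, 3.9] [-0.2, 3.9, 4.7] [-0.1, 3.0, 5.3] [-0.1, 2.1, 5.7] [-0.0, 1.1, 6.0]
```

```bash

python3 -m creep '[[[-0.2,4.7,3.9],0,255],[[-0.2,3.9,4.7],0,255],[[-0.1,3,5.3],0,255]]' | grep force
python3 log.py
python3 - <<'E'
import json,numpy as np
from scipy.optimize import least_squares
A=np.array(json.load(open('log.json')))
q=least_squares(lambda q:np.hypot(A[:,0]-q[0],A[:,1]-q[1])-q[2],[0,.095,.035]).x
f=np.arctan2(A[:,0]-q[0],A[:,1]-q[1]); print('circle',q.round(4))
for k in(2,3):
    M=np.c_[np.ones(len(f)),np.sin(f),np.cos(f)]; c,*_=np.linalg.lstsq(M,A[:,k],rcond=None)
    print(c[0].round(2),'amp',np.hypot(*c[1:]).round(2),'peak',np.degrees(np.arctan2(c[1],c[2])).round(1),'res',(A[:,k]-M@c).round(2))
E
```

```text
contact_force: [-6.4, -0.3, 0.2]
scene t 15.3 needle mm 9.45 (c71) red mm 7.0 (c81)
top t 15.35 needle mm 9.23 (c109) red mm 7.11 (c57)
phi 61.3 r 35.3 c [-0.002   0.0969] F [-6.4 -0.3  0.2] tilt [ 3.4 -0.3] yoff 1.7
[-0.1, 2.1, 5.7] [-0.0, 1.1, 6.0] [0.0, 0.0, 6.1] [0.1, -1.0, 6.0] [0.1, -2.1, 5.8] 
circle [-0.002   0.0969  0.0352]
7.45 amp 3.21 peak 112.8 res [-0.04 -0.07  0.08  0.06 -0.01  0.07 -0.08 -0.09 -0.01  0.09  0.07 -0.01
 -0.01 -0.06  0.  ]
7.76 amp 2.23 peak 110.3 res [ 0.01 -0.08  0.    0.08  0.05 -0.   -0.07 -0.05  0.02 -0.05  0.19 -0.02
 -0.07 -0.02  0.01]
```

Fits agree: high spot at crank ≈ 112° (residuals < 0.1 mm). More than one turn done; go there.

```bash

python3 -m creep '[[[-0.1,2.1,5.7],0,255],[[0,1.1,6],0,255],[[0,0,6.1],0,255],[[0.1,-1,6],0,255]]' | grep force
python3 log.py
```

```text
contact_force: [-6.5, -0.6, 3.9]
scene t 15.8 needle mm 10.58 (c73) red mm 7.0 (c82)
top t 15.85 needle mm 9.93 (c106) red mm 7.12 (c56)
phi 96.4 r 35.4 c [-0.0019  0.0969] F [-6.5 -0.6  3.9] tilt [ 3.5 -0.3] yoff 1.7
[0.1, -1.6, 5.9] [0.2, -2.6, 5.5] [0.2, -3.5, 5.0] [0.3, -4.3, 4.3] [0.3, -5.0, 3.5]
```

```bash

python3 -m creep '[[[0.1,-1.6,5.9],0,255],[[0.1,-2.2,4.2],0,255],[[0,0,0],0,255]]' | grep force
python3 log.py
```

```text
contact_force: [-5.6, -0.8, -3.6]
scene t 16.2 needle mm 10.72 (c81) red mm 7.0 (c82)
top t 16.25 needle mm 10.06 (c114) red mm 7.11 (c57)
phi 109.0 r 35.2 c [-0.0019  0.0969] F [-5.6 -0.8 -3.6] tilt [ 3.7 -0.3] yoff 1.7
[0.2, -2.8, 5.4] [0.2, -3.7, 4.8] [0.3, -4.5, 4.1] [0.3, -5.2, 3.3] [0.3, -5.6, 2.3]
```

```bash

python3 -m creep '[[[0,-1.2,2.4],0,255],[[0,0,0],0,255]]' | grep force
python3 log.py
python3 -m creep '[[[0,0,0],0,200],[[0,0,0],0,120],[[0,0,0],0,80],[[0,0,0],0,80],[[0,0,0],0,80]]'
python3 log.py
```

```text
contact_force: [-5.7, -0.5, -1.2]
scene t 16.5 needle mm 10.72 (c81) red mm 7.0 (c82)
top t 16.55 needle mm 10.06 (c114) red mm 7.11 (c56)
phi 111.2 r 35.2 c [-0.0019  0.0969] F [-5.7 -0.5 -1.2] tilt [ 3.8 -0.3] yoff 1.7
[0.2, -3.0, 5.3] [0.2, -3.9, 4.7] [0.3, -4.7, 3.9] [0.3, -5.3, 3.1] [0.3, -5.7, 2.1] 
time_s: 17.05
tcp_pos: [0.6118, -0.0174, 0.0758]
eef_rot: [0.735, 0.677, 0.023, 0.032]
contact_force: [0.1, -0.0, 1.2]
opening: 0.0588
scene t 17.1 needle mm 10.71 (c81) red mm 7.0 (c82)
top t 17.15 needle mm 10.07 (c114) red mm 7.11 (c58)
phi 105.2 r 38.2 c [-0.0016  0.0968] F [ 0.1 -0.   1.2] tilt [ 4.4 -0.3] yoff 2.3
[0.2, -2.5, 5.6] [0.2, -3.5, 5.0] [0.3, -4.3, 4.3] [0.3, -5.0, 3.5] [0.3, -5.5, 2.6]
```

```bash

python3 -m creep '[[[0,0,-12],0,80],[[0,0,-15],0,80],[[0,0,-25],0,80],[[0,0,-35],0,80],[[0,0,-40],0,80],[[0,0,-40],0,80],[[0,0,0],0,80],[[0,0,0],0,80]]'
python3 - <<'E'
from h import *
rd(.0293,('scene','top'),name='f'); a=snap('scene','sf'); b=snap('top','tf')
cv2.imwrite('pics/zf.png',cv2.resize(np.hstack([a['image'][170:310,210:350],b['image'][150:290,180:320]])[:,:,::-1],(800,400),interpolation=cv2.INTER_CUBIC))
print(sense()['joint_velocities'].round(3))
E
```

```text
time_s: 17.95
tcp_pos: [0.5985, -0.0146, 0.258]
eef_rot: [0.735, 0.677, 0.025, 0.034]
contact_force: [1.0, 0.1, -0.6]
opening: 0.0584
scene t 18.0 needle mm 10.71 (c81) red mm 7.0 (c80)
top t 18.05 needle mm 10.06 (c114) red mm 7.12 (c56)
[-0.002  0.013  0.014  0.002 -0.    -0.001]
```

View pics/zf.png

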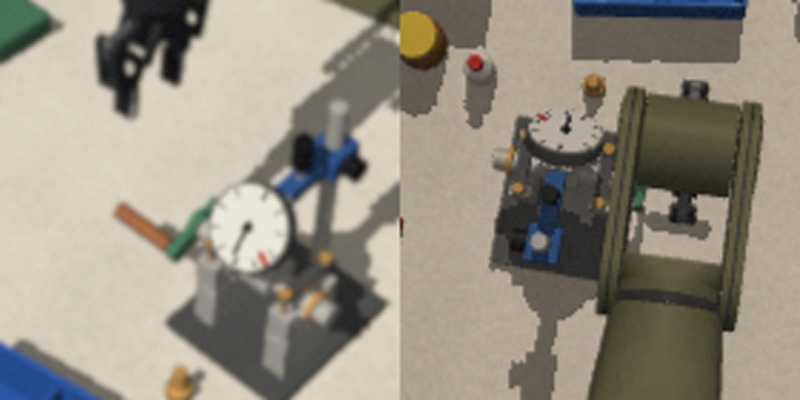

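The gripper is clear of everything. The crank handle (scene px ~(258,250)) sits just below level on the +x side. The needle is at its maximum (hub (297,250)) and unchanged since release. The oiler and collet haven't moved.

```bash
python3 -c "
from bench import *
print(close_job())"
```

```text
the job is handed in; nothing more can be done
None
```

The job is done and handed in at about 18 s of the 72 s allowed.

- **Indicator:** I lowered it until the needle pointed into the red mark and let go. My scene-camera reading was 7.3 mm, and the carriage held its height after release.
- **Cranking:** I turned the shaft about 456° in one direction, with contact forces of about 12 N or less. The highest needle reading was about 10.7 mm, well short of the plunger's end.
- **High spot:** fits to the readings from the two cameras put it at crank angles of 113° and 110°. I stopped at about 111°, released the crank and backed off.
- **Last check:** the needle still stood at its maximum of 10.7 mm, unchanged since release. The gripper was clear, and the oiler and collet beside the stand had not moved. I did not measure the other bystanders again.

**Disagreements:**
- The top camera read differently from the scene camera: 7.8 mm against 7.3 mm at the red mark, and 10.1 mm against 10.7 mm at the peak. It also showed a swing of ±2.2 mm where 3 mm was expected. I put this down to an error in the dial centre I assumed for that view, and the two views still agreed on the peak angle to within about 3°.
- The gripper tilted by 4–5° during the work, with no visible effect.

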